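Clip the temperature logger onto the filler's post

TASK

Squeeze the spring-loaded logger by its two upright paddles so that its hook pushes out, lower the open hook round the steel post on the sloping face of the bottle filler, and let go so that the hook springs back and catches the post. The logger must finish clipped on, lying flat close to the sloping face and straight down the slope below the post. Leave the bottle, the bowl and the funnel where they are.

Things in the scene. Friction and masses are not known exactly. Their poses are not given: they have to be found in the camera images.
- logger_grip (a point): Loose clip-on logger, 90 g, upright on the table: grey housing 75 x 28 x 20 mm high, hook in front, two upright paddles 22 mm wide, 5 thick, reaching 42 mm above the housing. Point midway between the paddles at rest, 42 mm above the underside. x to the hook, z up, y left. Front paddle (grey, fixed) outer face at x +28 mm; rear (black, plunger) at -28. Grip above the housing, closing along x.
- hookrod (a joint): Plunger and hook travel, m: 0 at rest, 0.016 fully pressed, about 0.005 with the post caught. Paddles' outer faces are 56 mm apart at rest; fully squeezed 40 mm, their middle then 8 mm ahead (+x) of logger_grip. Spring: 3 N to start, 7 N fully pressed; grip with 15 N or more to keep it pressed.
- hook_open (a point): Middle of the hook's opening when fully pressed, fixed in the housing: 78 mm ahead (+x), 0.5 mm left (+y) and 32 mm below logger_grip, same axes, 10 mm above the underside. Hook is 10 mm high, centred here: a rod along the right side, a crossbar across the end, a short tooth. Opening 17.5 mm across; from housing front (10 mm behind) to crossbar 20 mm pressed, 4 mm at rest.
- post_mid (a point): Dark steel post, 9 mm in diameter, standing 26 mm out of the filler's sloping face, square to it. Point on its axis, 13 mm above the face. z along the post away from the face (30 degrees from vertical, leaning to the low edge), x straight up the slope, y left.
- filler: Bottle filler, fixed: flat stainless tank 300 x 220 x 60 mm tilted 30 degrees on a tube stand. Origin on the table under its middle; x from low edge to high edge, z up. Sloping face: low edge at x -130, z 80 mm, high edge at x +130, z 230 mm. The post stands on its middle line, 200 mm up the slope from the low edge.
- bottle: Bystander: full green wine bottle, 74 mm in diameter, 290 mm high; origin at the centre of its underside.
- corkpot: Bystander: white bowl, 100 mm wide, 80 mm high; origin at the centre of its underside.
- funnel: Bystander: funnel standing mouth down, 110 mm wide, 110 mm high; origin at the centre of its underside.
Things that resemble listed ones, but are neither listed nor needed, are in the scene too. Of the things that look like the part that bears logger_grip, the middle-sized one is meant.

How it is judged:
On the way, in this order (a step that is already met when the one before it is completed fails the run):
1. the logger is lifted with its hook pushed out (height (world z) of logger_grip above 0.075 m and value of joint hookrod above 0.011 m), for 0.1 s.
2. the pushed-out hook is round the post (value of joint hookrod above 0.007 m and x of post_mid in the frame of logger_grip between 0.07 and 0.088 m and y of post_mid in the frame of logger_grip between -0.008 and 0.0095 m and z of post_mid in the frame of logger_grip between -0.042 and -0.02 m), for 0.1 s.
At the end, for the whole second after the job is handed in: Hook sprung back onto the post (plunger travel 3 to 7.5 mm), post between crossbar and housing; logger below the post, underside within about 10 mm of the sloping face, flat to it within 0.2 rad, pointing straight up the slope within 0.3 rad, at rest (value of joint hookrod between 0.003 and 0.0075 m and x of post_mid in the frame of logger_grip between 0.069 and 0.076 m and y of post_mid in the frame of logger_grip between -0.008 and 0.0095 m and z of post_mid in the frame of logger_grip between -0.039 and -0.025 m and angle between the z axis of logger_grip and the z axis of post_mid, either way round below 0.2 rad and angle between the x axis of logger_grip and the x axis of post_mid, either way round below 0.3 rad and x of logger_grip in the frame of post_mid below -0.05 m and velocity of joint hookrod below 0.003 m/s); the robot touches nothing.
It fails at once if the bottle is pushed away or knocked over (distance of bottle from where it was at the start of the episode above 0.03 m or angle between bottle's own z axis and vertical above 0.5 rad).
It fails at once if the bowl is pushed away or knocked over (distance of corkpot from where it was at the start of the episode above 0.03 m or angle between corkpot's own z axis and vertical above 0.5 rad).
It fails at once if the funnel is pushed away or knocked over (distance of funnel from where it was at the start of the episode above 0.03 m or angle between funnel's own z axis and vertical above 0.5 rad).
It also fails if it takes over 48 s, if anything falls off the work surface, if the arm or the gripper's body presses on something with over 40 N, if the wrist force passes 120 N, or if a joint passes its speed limit or range.

ROBOT

A 7-joint arm with a two-finger parallel gripper is mounted at the origin on the work surface. World frame = base frame: x ahead of the robot, y to its left, z up, the work surface at z = 0. Lengths are in m, angles in rad, forces in N, time in s.
With the tool pointing down it reaches from about 0.35 to 0.9 m from the base axis. Payload 19.9 kg.
Tool frame: the origin (TCP) lies midway between the tips of the shut fingers; the grasp point (between the pads) lies 19 mm behind it; z points along the fingers, y is the line along which they close (so a half turn about z gives the same grasp; the last joint's range is limited). The gripper opens to 94 mm and grips with 3 to 60 N. Pads are 16 mm wide; open, the fingers measure 119 mm over their backs; the gripper's body (75 mm by 177 mm) begins 78 mm behind the grasp point.
Start: joints at [-1.173, 0.417, -0.01, 1.614, 0.005, 1.111, -0.053], TCP at [0.266, 0.566, 0.205] pointing down, gripper open.
Joint ranges: [-2.81, 2.81], [-0.39, 2.02], [-1.27, 1.25], [0.06, 2.57], [-1.19, 4.33], [0.19, 2], [-2.82, 2.82]. Speed limits (rad/s): [1.89, 1.89, 2.39, 2.39, 3.01, 3.01, 3.01].

INTERFACE

Orientations are given as a unit quaternion [x, y, z, w].
In Python, from plant import sense, grab_frame, camera_info, job_done gives the robot as it stands.
- The arm moves only by the shell command python3 -m pendant 'ROWS' [OPENING] [FORCE]. ROWS is JSON, a list of rows, each a list of 2 entries, a list of its own where there are three numbers: the shift along the world's x, y, z in mm, then the turn, a rotation vector about the world's x, y, z in rad. In form: [[[tx, ty, tz], [wx, wy, wz]], ...]. A call has exactly 10 rows; each row is the pose to reach, as a shift and turn from the pose commanded when the call began; what a row does not reach only later rows make up. A row lasts 1/12 s, in which the tool goes at most 41.7 mm and 7.16 degrees, less where a joint would pass 70% of its speed; a pose out of reach is approached as far as the arm can. A call with a gripper value outside its range is refused whole. OPENING is the opening, from 0 (shut) to 1 (fully open), set as the call begins (- or left out, the last holds). The fingers move at their own pace and stop on an object; FORCE is the grip in N (left out, the last holds). Time passes only in rows, so rows that repeat a pose let the fingers close, or fill a call up. It gives the time, the measured TCP pose, the force, the opening and the grip force at its end, in the units of the state.
- sense(): the state, without advancing time (a new reading comes with each control period).
- grab_frame(name): name is "side" or "top"; returns the picture (480x640x3 uint8, blue, green, red); there is no depth.
- camera_info(name): a dict with "camera_matrix" (3x3 intrinsics, pixels), "camera_from_world" (4x4, takes a point from world to camera coordinates). Camera axes: x right, y down, z forward; pixel columns grow to the right and rows downward; lengths in m; the calibration is good to about 2 mm. A picture is of the moment at which its call begins. camera_info takes no time and is no camera call.
- job_done(): hands the job in; it is judged then, once.
The state is a dict: "time_s": time; "joint_pos": joint angles; "qd": joint speeds; "effort": joint torques, N m; "eef_pos": TCP position; "tool_rot": TCP orientation; "ft_force": force on the tool from outside, world axes, zero at the start; "ft_torque": the same for the moment, N m; "width": finger opening in m; "finger_force": force on a finger pad.
Only numpy, scipy, OpenCV 4.12 (cv2) and the standard library are available. Lean on these libraries where they do the work, as an engineer would, in place of code of your own. Each camera call takes 0.05 s, during which the arm holds its last target. There are 200 camera calls.

## Working session

There is one attempt and no reset: what is moved stays moved. The work goes in short steps, Python scripts to look and compute and a shell command to move; the robot and the scene stay as the last step left them, time stands still between calls to the robot, and variables do not carry over. Pictures are saved under pics/ and viewed, at most 10 in all, crops included, and the job is handed in when it is done.

```bash
mkdir -p pics; ls; python3 - <<'E'
from plant import *
import cv2,numpy as np
for n in("side","top"):
    cv2.imwrite(f"pics/{n}0.png",grab_frame(n)); c=camera_info(n); print(n,np.round(c["camera_matrix"],1).tolist(),np.round(c["camera_from_world"],4).tolist())
s=sense();print(s)
E
```

```text
pics
side [[468.2, 0.0, 321.8], [0.0, 468.2, 232.5], [0.0, 0.0, 1.0]] [[0.9073, -0.4205, 0.0076, -0.5937], [-0.3166, -0.6949, -0.6456, 0.3005], [0.2768, 0.5834, -0.7636, 1.1583], [0.0, 0.0, 0.0, 1.0]]
top [[482.3, 0.0, 320.7], [0.0, 482.3, 242.5], [0.0, 0.0, 1.0]] [[0.016, -0.9999, 0.0021, -0.0311], [-0.9926, -0.0162, -0.1204, 0.6578], [0.1204, -0.0001, -0.9927, 1.3919], [0.0, 0.0, 0.0, 1.0]]
{'time_s': 0.1, 'joint_pos': array([-1.17350103,  0.41787516, -0.0102928 ,  1.61410236,  0.00466097,
        1.11071176, -0.05303212]), 'qd': array([ 4.17315238e-05, -1.27903070e-03,  1.40099471e-04, -1.26832043e-03,
        1.01953424e-03, -1.00149228e-04,  1.47174991e-03]), 'effort': array([ 2.18203379e-03, -8.52563095e+01,  6.40373491e-01, -4.26689208e+01,
       -4.88232414e-02,  1.62527931e-02,  1.63140949e-04]), 'eef_pos': array([0.26539244, 0.56548209, 0.20491718]), 'tool_rot': array([ 2.17666535e-01,  9.76023049e-01, -5.28680871e-04, -9.02483024e-05]), 'ft_force': array([ 1.3423879 ,  0.5351963 , -0.28271115]), 'ft_torque': array([-0.05399019,  0.04197503, -0.00429896]), 'finger_force': 0.0, 'width': 0.09372897533895869}
```

View pics/side0.png

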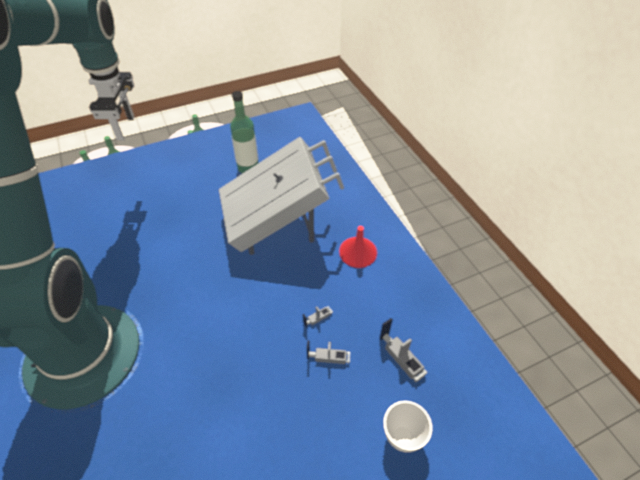

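View pics/top0.png

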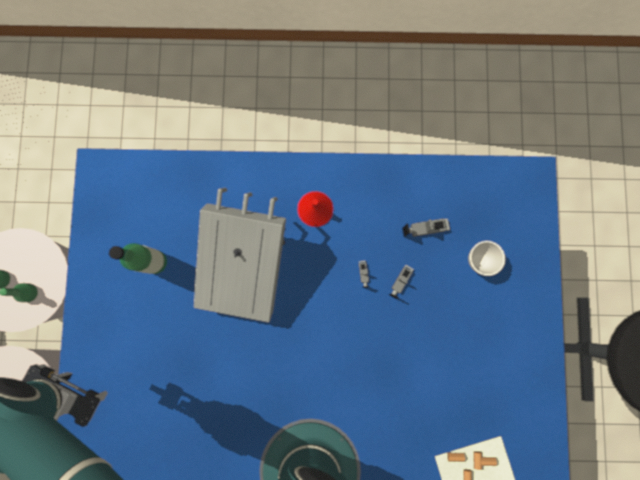

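Three loggers look alike. The small one is at side (318,316) / top (364,273), the middle one at side (329,355) / top (402,281), and the large one at side (404,352) / top (427,228). I take the middle one and check it in a close crop. The post is at side (278,178) / top (237,252).

```bash
python3 - <<'E'
import cv2,numpy as np
s=cv2.imread("pics/side0.png");t=cv2.imread("pics/top0.png")
a=cv2.resize(s[335:375,300:360],None,fx=6.6,fy=6.6,interpolation=3)
b=cv2.resize(t[260:300,375:435],None,fx=6.6,fy=6.6,interpolation=3)
c=cv2.resize(s[160:200,250:310],None,fx=6.6,fy=6.6,interpolation=3)
d=cv2.resize(t[235:275,210:270],None,fx=6.6,fy=6.6,interpolation=3)
cv2.imwrite("pics/crop1.png",np.vstack([np.hstack([a,b]),np.hstack([c,d])]))
E
```

```text
(no output)
```

View pics/crop1.png

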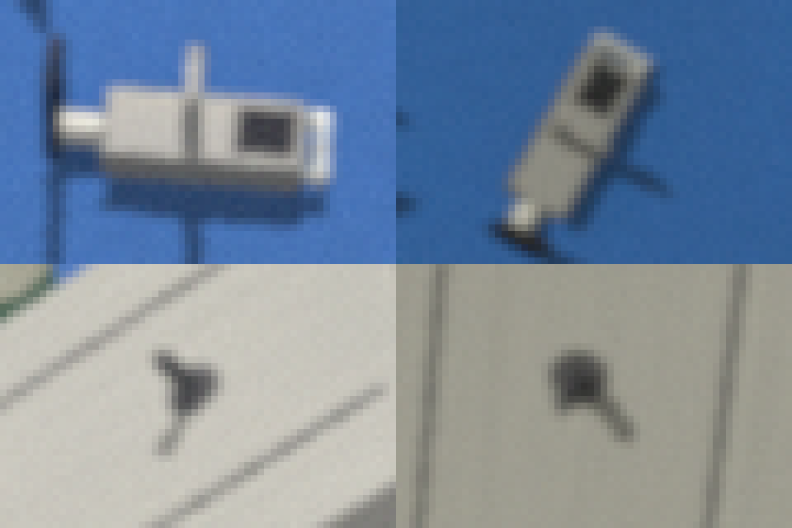

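The crop shows the middle logger with its hook (white frame) at side (349,357) / top (408,268). Its black rear paddle is at side (308,343) / top (393,296), and its grey front paddle is up at side (329,344) / top (403,281). The post leans from its base at side (279,178) / top (237,251), with its shadow beside it.

```bash
cat > h.py <<'E'
import numpy as np,cv2
from plant import *
def ray(n,p):
    c=camera_info(n);K=np.array(c["camera_matrix"]);T=np.array(c["camera_from_world"])
    R=T[:3,:3];o=-R.T@T[:3,3];d=R.T@np.linalg.solve(K,[p[0],p[1],1]);return o,d/np.linalg.norm(d)
def onz(n,p,z):
    o,d=ray(n,p);return o+d*(z-o[2])/d[2]
def tri(p,q):
    o,d=ray("side",p);O,D=ray("top",q);s=np.linalg.lstsq(np.c_[d,-D],O-o,rcond=None)[0]
    a=o+d*s[0];b=O+D*s[1];return (a+b)/2,np.linalg.norm(a-b)
def proj(n,P):
    c=camera_info(n);T=np.array(c["camera_from_world"]);v=np.array(c["camera_matrix"])@(T[:3,:3]@P+T[:3,3]);return v[:2]/v[2]
E
python3 - <<'E'
from h import *
np.set_printoptions(precision=4,suppress=True)
cs=lambda x,y:(300+x/6.6-.5,335+y/6.6-.5)
ct=lambda x,y:(375+x/6.6-.5,260+y/6.6-.5)
for nm,p,q in(("grey paddle top",cs(194,46),ct(182,141)),("black top",cs(55,38),ct(122,236))):
    print(nm,onz("side",p,.062),onz("top",q,.062),tri(p,q))
print("housing top front mid",onz("side",cs(305,127+0),.02)," ")
# top-face rect of housing in top view
for q in((192,35),(258,60),(178,220),(115,190)): print("c",onz("top",ct(*q),.02))
# post
cs=lambda x,y:(250+x/6.6-.5,160+(y-264)/6.6-.5); ct=lambda x,y:(210+(x-396)/6.6-.5,235+(y-264)/6.6-.5)
print("postbase",tri(cs(196,388),ct(577,370)),"posttop",tri(cs(163,358),ct(577,400)))
t=cv2.imread("pics/top0.png");hsv=cv2.cvtColor(t,cv2.COLOR_BGR2HSV)
m=((hsv[...,1]<60)&(hsv[...,2]>110)).astype(np.uint8)*255
m[:200]=0;m[330:]=0;m[:,:185]=0;m[:,300:]=0
m=cv2.morphologyEx(m,cv2.MORPH_OPEN,np.ones((13,13)))
k=max(cv2.findContours(m,0,2)[0],key=cv2.contourArea)
a=cv2.approxPolyDP(k,6,True)[:,0];print(a.tolist(),cv2.minAreaRect(k))
for p in a:
    z=.23 if p[1]<260 else .08; print(p,onz("top",p,z))
E
```

```text
grey paddle top [ 0.5554 -0.2525  0.062 ] [ 0.5475 -0.2579  0.062 ] (array([ 0.5498, -0.2569,  0.0733]), np.float64(0.005871509271544193))
black top [ 0.511  -0.2286  0.062 ] [ 0.5056 -0.2315  0.062 ] (array([ 0.5076, -0.2311,  0.0684]), np.float64(0.00431215457020367))
housing top front mid [ 0.5886 -0.2801  0.02  ]  
c [ 0.5974 -0.2698  0.02  ]
c [ 0.5865 -0.2996  0.02  ]
c [ 0.5138 -0.2631  0.02  ]
c [ 0.5268 -0.2347  0.02  ]
postbase (array([0.6156, 0.2028, 0.1801]), np.float64(0.0005521293924134149)) posttop (array([0.6009, 0.1976, 0.2072]), np.float64(0.0007773890726448377))
[[205, 205], [194, 307], [268, 319], [281, 219]] ((234.90771484375, 261.705322265625), (83.55559539794922, 107.86495971679688), 8.017093658447266)
[205 205] [0.7282 0.2812 0.23  ]
[194 307] [0.4632 0.3359 0.08  ]
[268 319] [0.4329 0.1251 0.08  ]
[281 219] [0.6947 0.0831 0.23  ]
```

```bash
python3 - <<'E'
from h import *
np.set_printoptions(precision=4,suppress=True)
S=np.mean([grab_frame("side") for _ in range(6)],0).astype(np.uint8);T=np.mean([grab_frame("top") for _ in range(6)],0).astype(np.uint8)
cv2.imwrite("pics/sidem.png",S);cv2.imwrite("pics/topm.png",T)
a=cv2.resize(S[335:369,304:354],None,fx=8,fy=8,interpolation=2)
b=cv2.resize(T[260:300,385:419],None,fx=14,fy=14,interpolation=2)
im=np.zeros((560,400+476-100,3),np.uint8);im[:272,:400]=a;im[:,400:]=b[:,:376]
cv2.imwrite("pics/crop2.png",im)
g=cv2.cvtColor(T[200:325,190:290],cv2.COLOR_BGR2GRAY)
L=cv2.createLineSegmentDetector().detect(g)[0][:,0]
e=lambda p:onz2(p)
# plane of the face: z=.18 at post base, slope tan30 along filler x
u0=np.array([.986,-.165])
nrm=np.array([-.5*u0[0],-.5*u0[1],.866]);b0=np.array([.617,.2015,.18])
def onp(n,p):
    o,d=ray(n,p);return o+d*(nrm@(b0-o))/(nrm@d)
for l in L:
    if np.hypot(l[2]-l[0],l[3]-l[1])>35:
        l=l+np.array([190,200,190,200]);P,Q=onp("top",l[:2]),onp("top",l[2:]);v=(Q-P);v*=np.sign(v[2]) if abs(v[2])>.03 else 1
        print(l,P,Q,np.degrees(np.arctan2(v[1],v[0])))
E
```

```text
[199.3373 210.5365 192.7969 305.6884] [0.7141 0.2961 0.2263] [0.4669 0.3391 0.0814] -9.857017106034045
[194.515  307.3942 267.2203 321.3223] [0.4621 0.3346 0.0791] [0.4263 0.1272 0.0785] -99.78727233057583
[268.8169 323.048  283.3318 217.8087] [0.4215 0.1228 0.0762] [0.6967 0.0766 0.2372] -9.532272779358154
[263.8924 229.3148 253.5994 311.7782] [0.669  0.1281 0.2166] [0.4527 0.1651 0.09  ] -9.70051030960401
[208.8181 304.4325 215.7663 220.6367] [0.4712 0.2923 0.0883] [0.6899 0.2545 0.2164] -9.798089744389992
[218.8461 221.8297 211.7927 304.261 ] [0.687  0.2465 0.2155] [0.4718 0.2837 0.0895] -9.788009388860685
[250.5248 311.8625 260.7701 229.393 ] [0.4523 0.1739 0.0889] [0.6688 0.1364 0.2157] -9.832505187919926
[255.7182 322.623  216.9131 315.4199] [0.4219 0.1604 0.0729] [0.4404 0.2714 0.0728] 80.55639380498846
```

View pics/crop2.png

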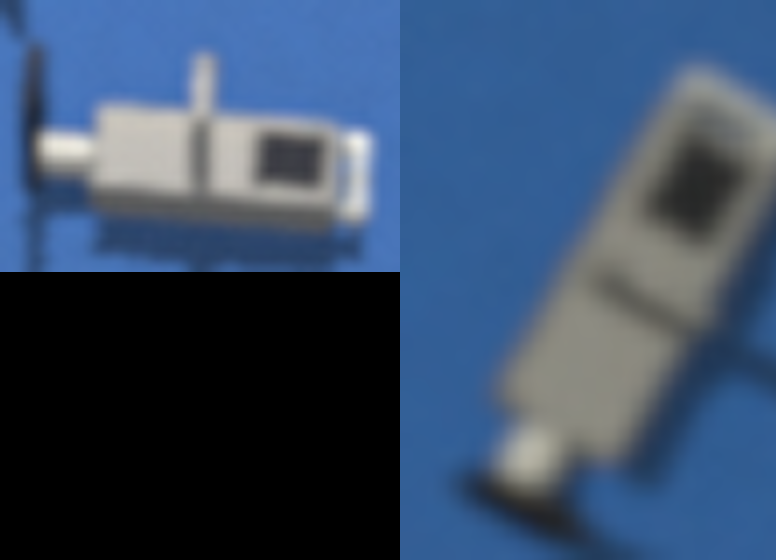

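```bash
python3 - <<'E'
from h import *
np.set_printoptions(precision=4,suppress=True)
cs=lambda x,y:(304+x/8-.5,335+y/8-.5)
ct=lambda x,y:(385+(x-400)/14-.5,260+y/14-.5)
r=[onz("side",cs(*p),.02) for p in((95,103),(91,190),(335,203),(338,120))]
rear=(r[0]+r[1])/2;fr=(r[2]+r[3])/2;v=fr-rear;L=np.linalg.norm(v);w=np.linalg.norm(r[0]-r[1]);u=v/L
print("side",rear,fr,L,w,np.degrees(np.arctan2(v[1],v[0])),"grip",rear+u*.007,fr-u*.068)
# top view: left outline at ground z=0, right at z=.02
a=[onz("top",ct(*p),z) for p,z in(((502,390),0),((612,455),.02),((680,75),0),((770,130),.02))]
print("top",a); rear=(a[0]+a[1])/2;fr=(a[2]+a[3])/2;v=fr-rear;L=np.linalg.norm(v);u=v/L
print(rear,fr,L,np.linalg.norm(a[0]-a[1]),np.degrees(np.arctan2(v[1],v[0])),"grip",rear+u*.007)
print("side paddles",onz("side",cs(203,57),.062),onz("side",cs(35,48),.062))
g=np.array([.529,-.2475,.042]);y=np.radians(-27.5);u=np.array([np.cos(y),np.sin(y),0])
n=np.array([-u[1],u[0],0]);z=np.array([0,0,1])
for nm,x,h in(("rear housing",-.007,-.022),("front housing",.068,-.022),("grey top",.0255,.02),("black top",-.0255,.02)):
    for k in("side","top"):
        p=proj(k,g+u*x+z*h);print(nm,k,p, (p-[304,335]+.5)*8 if k=="side" else (p-[385,260]+.5)*14+[400,0])
E
```

```text
side [ 0.5218 -0.2466  0.02  ] [ 0.5872 -0.2821  0.02  ] 0.07435262304313105 0.02859177247123883 -28.451641593234207 grip [ 0.5279 -0.25    0.02  ] [ 0.5274 -0.2497  0.02  ]
top [array([ 0.5302, -0.2373,  0.    ]), array([ 0.5162, -0.2576,  0.02  ]), array([ 0.5988, -0.276 ,  0.    ]), array([ 0.5858, -0.2917,  0.02  ])]
[ 0.5232 -0.2474  0.01  ] [ 0.5923 -0.2838  0.01  ] 0.07813032863942575 0.03179131906452321 -27.740720576828107 grip [ 0.5294 -0.2507  0.01  ]
side paddles [ 0.5551 -0.2528  0.062 ] [ 0.5108 -0.2292  0.062 ]
rear housing side [315.1037 351.7916] [ 92.8294 138.3329]
rear housing top [395.1424 289.6993] [548.9934 422.7906]
front housing side [345.7725 353.2081] [338.1797 149.6646]
front housing top [406.6587 267.5535] [710.2223 112.7484]
grey top side [328.705  344.4482] [201.6398  79.5853]
grey top top [402.5513 279.4479] [652.7178 279.2705]
black top side [307.2765 343.4672] [30.2121 71.7375]
black top top [394.4583 295.0263] [539.4157 497.3689]
```

The filler yaw is −0.170 rad and post_mid is at about (0.609, 0.204, 0.191); the base height of 0.180 m matches the given 0.180. logger_grip is at about (0.528, −0.250), yaw −0.492, and the housing measures 74–78 × 28 mm against 75 × 28 given. I'll move over the logger.

```bash
python3 -m pendant '[[[9,-28,10],[0,0,-0.05]],[[18,-57,20],[0,0,-0.1]],[[28,-86,30],[0,0,-0.16]],[[37,-114,40],[0,0,-0.22]],[[46,-143,50],[0,0,-0.28]],[[55,-172,60],[0,0,-0.34]],[[64,-200,60],[0,0,-0.4]],[[74,-229,60],[0,0,-0.45]],[[83,-257,60],[0,0,-0.5]],[[92,-286,60],[0,0,-0.55]]]' 1 30
python3 -m pendant '[[[9,-28,0],[0,0,-0.05]],[[18,-57,0],[0,0,-0.1]],[[28,-86,0],[0,0,-0.16]],[[37,-114,0],[0,0,-0.22]],[[46,-143,0],[0,0,-0.28]],[[55,-172,0],[0,0,-0.34]],[[64,-200,0],[0,0,-0.4]],[[74,-229,0],[0,0,-0.45]],[[83,-257,0],[0,0,-0.5]],[[92,-286,0],[0,0,-0.55]]]'
python3 -m pendant '[[[9,-28,0],[0,0,-0.05]],[[18,-57,0],[0,0,-0.1]],[[28,-86,-10],[0,0,-0.16]],[[37,-114,-30],[0,0,-0.22]],[[46,-143,-50],[0,0,-0.28]],[[55,-172,-75],[0,0,-0.34]],[[64,-200,-100],[0,0,-0.4]],[[74,-229,-120],[0,0,-0.45]],[[78,-244,-135],[0,0,-0.5]],[[78,-244,-135],[0,0,-0.525]]]'
```

```text
time_s: 1.53
eef_pos: [0.3577, 0.2785, 0.2656]
tool_rot: [0.476, 0.88, 0.0, -0.0]
ft_force: [1.1, -0.9, 0.8]
width: 0.0942
finger_force: 0.0
time_s: 2.37
eef_pos: [0.4498, -0.0076, 0.2657]
tool_rot: [0.697, 0.718, 0.0, 0.0]
ft_force: [0.4, 0.0, 0.4]
width: 0.0939
finger_force: 0.0
time_s: 3.2
eef_pos: [0.5261, -0.2533, 0.1274]
tool_rot: [0.86, 0.51, -0.002, -0.001]
ft_force: [-0.5, -0.6, -0.7]
width: 0.094
finger_force: 0.0
```

```bash
python3 -m pendant '[[[2,3,-15],[0,0,0]],[[2,3,-30],[0,0,0]],[[2,3,-45],[0,0,0]],[[2,3,-60],[0,0,0]],[[2,3,-72],[0,0,0]],[[2,3,-84],[0,0,0]],[[2,3,-92],[0,0,0]],[[2,3,-98],[0,0,0]],[[2,3,-100],[0,0,0]],[[2,3,-100],[0,0,0]]]'
python3 - <<'E'
from h import *
S=grab_frame("side");T=grab_frame("top")
a=cv2.resize(S[310:380,280:380],None,fx=4,fy=4,interpolation=2)
b=cv2.resize(T[240:310,360:460],None,fx=4,fy=4,interpolation=2)
cv2.imwrite("pics/pre.png",np.hstack([a,b]));print(sense()["eef_pos"])
E
```

```text
time_s: 4.03
eef_pos: [0.5295, -0.2472, 0.0303]
tool_rot: [0.858, 0.513, -0.0, -0.0]
ft_force: [0.0, -0.8, 0.2]
width: 0.0939
finger_force: 0.0
[ 0.52980961 -0.24739172  0.03091131]
```

View pics/pre.png

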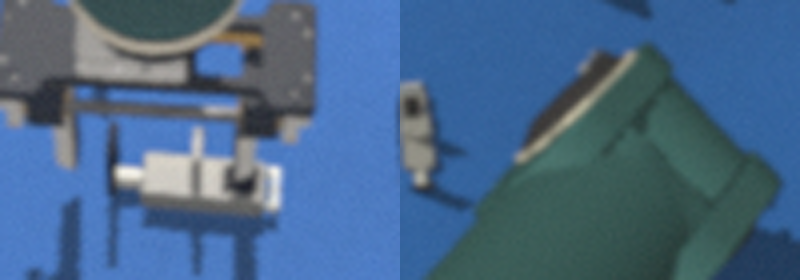

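The side view shows both paddles (crop 112 and 197) centred between the open fingers (65 and 245). I'll go down 3 mm more and squeeze.

```bash
python3 -m pendant '[[[0,-1,-2],[0,0,0]],[[0,-2,-3],[0,0,0]],[[0,-2,-3],[0,0,0]],[[0,-2,-3],[0,0,0]],[[0,-2,-3],[0,0,0]],[[0,-2,-3],[0,0,0]],[[0,-2,-3],[0,0,0]],[[0,-2,-3],[0,0,0]],[[0,-2,-3],[0,0,0]],[[0,-2,-3],[0,0,0]]]' 0 30
```

```text
time_s: 4.97
eef_pos: [0.5297, -0.2493, 0.0277]
tool_rot: [0.858, 0.513, 0.0, 0.0]
ft_force: [-0.3, 0.6, 4.6]
width: 0.0394
finger_force: 29.8
```

```bash
python3 -m pendant '[[[0,0,5],[0,0,0]],[[0,0,15],[0,0,0]],[[0,0,30],[0,0,0]],[[0,0,50],[0,0,0]],[[0,0,75],[0,0,0]],[[0,0,100],[0,0,0]],[[0,0,125],[0,0,0]],[[0,0,140],[0,0,0]],[[0,0,150],[0,0,0]],[[0,0,150],[0,0,0]]]'
python3 - <<'E'
from h import *
S=grab_frame("side");s=sense();print(s["eef_pos"],s["tool_rot"],s["width"])
P=s["eef_pos"];p=proj("side",P).astype(int);print(p)
a=S[p[1]-50:p[1]+50,p[0]-50:p[0]+80]
cv2.imwrite("pics/lift.png",cv2.resize(a,None,fx=6,fy=6,interpolation=2))
E
```

```text
time_s: 5.8
eef_pos: [0.5302, -0.2496, 0.1796]
tool_rot: [0.858, 0.513, 0.001, 0.001]
ft_force: [0.5, -0.3, -1.3]
width: 0.0394
finger_force: 29.7
[ 0.52972221 -0.24917556  0.1780539 ] [8.58237588e-01 5.13252304e-01 4.84000199e-04 2.85912268e-04] 0.039449288212470374
[318 319]
```

View pics/lift.png

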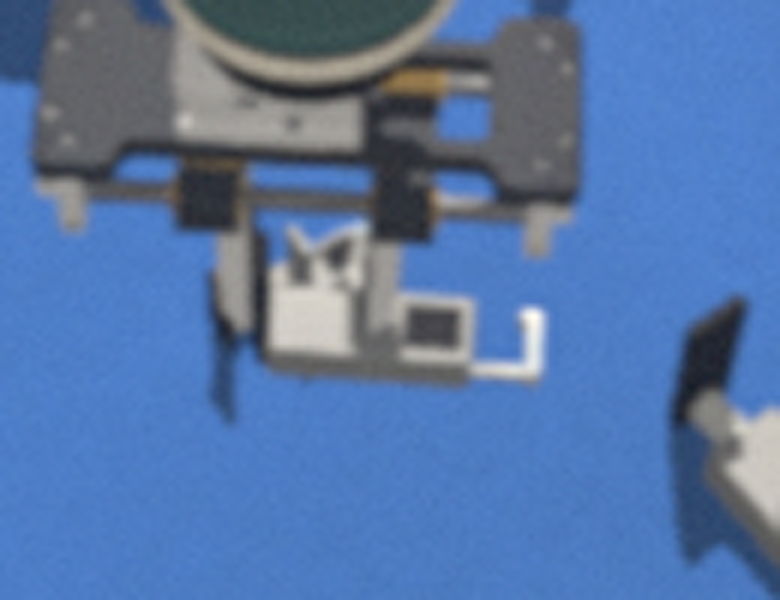

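The lifted logger hangs level in the fingers with the hook pushed out. The opening's middle is near crop (498,338), which is about side pixel (350.5, 324.8).

```bash
python3 - <<'E'
from h import *
np.set_printoptions(precision=4,suppress=True)
P=np.array([.5299,-.2493,.1788]);y=np.radians(-28.24);u=np.array([np.cos(y),np.sin(y),0]);n=np.array([-u[1],u[0],0])
c=lambda x,y:(268+x/6-.5,269+y/6-.5)
for nm,p,z in(("open mid",(498,338),.1613),("crossbar in top-left",(523,312),.166),("crossbar out right end",(543,378),.1613),("front face top far corner",(476,299),.1713),("front top near corner",(468,366),.1713),("rear top near",(267,352),.1713)):
    d=onz("side",c(*p),z)-P; print(nm,d@u*1000,d@n*1000)
E
```

```text
open mid 70.22257641384073 1.545511573556757
crossbar in top-left 79.02222595825815 10.276623679880363
crossbar out right end 86.92958255167284 -13.80434219202805
front face top far corner 61.38767876306634 11.565109204089767
front top near corner 59.17053329598591 -16.112640284260753
rear top near -13.804407041679642 -15.048525094828486
```

```bash
cat >> h.py <<'E'
from scipy.spatial.transform import Rotation as Ro
yw=np.radians(-9.75);u=np.array([np.cos(yw),np.sin(yw),0]);left=np.array([-u[1],u[0],0])
us=u*np.cos(np.pi/6)+np.array([0,0,.5]);nn=np.cross(us,left)
base=np.array([.6156,.2028,.1801])
Rt=Ro.from_matrix(np.c_[np.cross(us,-nn),us,-nn])  # tool x,y,z
def tgt(h,dx=0,dy=0): return base+nn*(h+.0275)-us*(.070-dx)+left*(dy-.0005)
E
python3 - <<'E'
from h import *
np.set_printoptions(precision=4,suppress=True)
s=sense();R=Ro.from_quat(s["tool_rot"]);P=s["eef_pos"];print(P,R.as_matrix())
print("nn",nn,"us",us,"left",left)
for h in(.1,.045,.001): print(h,tgt(h),(tgt(h)-P)*1000)
rv=(Rt*R.inv()).as_rotvec();print(rv,np.degrees(np.linalg.norm(rv)))
for a in(.2,.4,.6,.8):print(a,a*rv)
E
```

```text
[ 0.5297 -0.2492  0.1781] [[ 0.4731  0.881   0.0011]
 [ 0.881  -0.4731  0.    ]
 [ 0.0005  0.001  -1.    ]]
nn [-0.4928  0.0847  0.866 ] us [ 0.8535 -0.1467  0.5   ] left [0.1693 0.9856 0.    ]
0.1 [0.4929 0.2234 0.2555] [-36.7822 472.5451  77.4643]
0.045 [0.52   0.2187 0.2079] [ -9.6795 467.888   29.8329]
0.001 [0.5417 0.215  0.1698] [ 12.0028 464.1623  -8.2722]
[-0.1713 -0.4961  0.3151] 35.07576577882122
0.2 [-0.0343 -0.0992  0.063 ]
0.4 [-0.0685 -0.1984  0.1261]
0.6 [-0.1028 -0.2977  0.1891]
0.8 [-0.1371 -0.3969  0.2521]
```

```bash
python3 -m pendant '[[[0,0,15],[-0.017,-0.05,0.032]],[[0,0,35],[-0.034,-0.099,0.063]],[[0,10,60],[-0.051,-0.149,0.095]],[[-5,25,80],[-0.069,-0.198,0.126]],[[-5,45,100],[-0.086,-0.248,0.158]],[[-10,65,115],[-0.103,-0.298,0.189]],[[-10,90,120],[-0.12,-0.347,0.22]],[[-15,115,120],[-0.137,-0.397,0.252]],[[-20,140,120],[-0.154,-0.446,0.284]],[[-20,160,120],[-0.171,-0.496,0.315]]]'
python3 -m pendant '[[[-2,20,0],[0,0,0]],[[-4,50,0],[0,0,0]],[[-6,85,0],[0,0,0]],[[-8,120,0],[0,0,0]],[[-10,160,0],[0,0,0]],[[-12,200,0],[0,0,0]],[[-14,240,-5],[0,0,0]],[[-16,275,-15],[0,0,0]],[[-17,300,-30],[0,0,0]],[[-17,312,-43],[0,0,0]]]'
python3 -m pendant '[[[0,0,0],[0,0,0]],[[0,0,0],[0,0,0]],[[5,-1,-10],[0,0,0]],[[10,-2,-18],[0,0,0]],[[16,-3,-28],[0,0,0]],[[22,-4,-38],[0,0,0]],[[27,-5,-48],[0,0,0]],[[27,-5,-48],[0,0,0]],[[27,-5,-48],[0,0,0]],[[27,-5,-48],[0,0,0]]]'
python3 - <<'E'
from h import *
np.set_printoptions(precision=4,suppress=True)
S=grab_frame("side");T=grab_frame("top");s=sense();P=s["eef_pos"];R=Ro.from_quat(s["tool_rot"])
print(P,s["width"],s["joint_pos"],"rot err",(Rt*R.inv()).as_rotvec(),"pos err .045",(tgt(.045)-P)*1000)
a=cv2.resize(S[130:230,225:325],None,fx=4,fy=4,interpolation=2);b=cv2.resize(T[190:290,190:290],None,fx=4,fy=4,interpolation=2)
cv2.imwrite("pics/over.png",np.hstack([a,b]))
E
```

```text
time_s: 6.68
eef_pos: [0.5084, -0.0868, 0.2967]
tool_rot: [0.737, 0.624, 0.167, 0.198]
ft_force: [1.4, -0.4, -1.2]
width: 0.0396
finger_force: 29.7
time_s: 7.52
eef_pos: [0.4913, 0.2262, 0.2522]
tool_rot: [0.738, 0.624, 0.166, 0.197]
ft_force: [0.2, -0.2, -1.3]
width: 0.0394
finger_force: 29.7
time_s: 8.35
eef_pos: [0.5195, 0.2179, 0.2065]
tool_rot: [0.739, 0.622, 0.166, 0.197]
ft_force: [-0.6, 0.4, -0.9]
width: 0.0396
finger_force: 29.7
[0.5195 0.2181 0.2069] 0.03947271073074752 [-0.662   0.1249 -0.016   2.1142  0.67    0.6504 -1.3386] rot err [-0.0006 -0.0007  0.0001] pos err .045 [0.4989 0.6253 0.9501]
```

View pics/over.png

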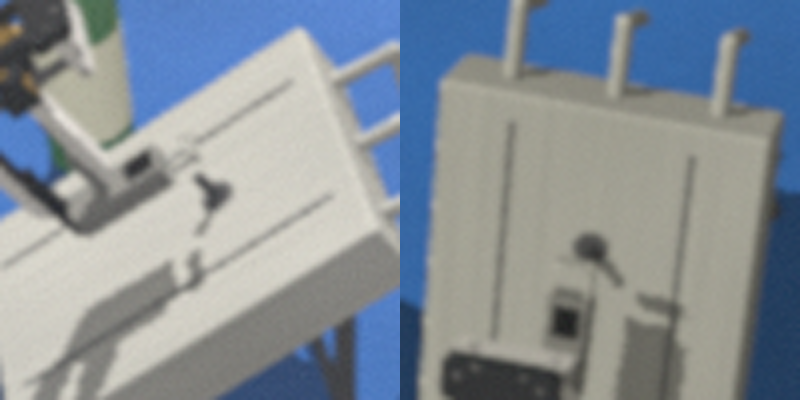

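The logger is above the face with the post just up-slope of the hook (side crop (205,185), top crop (590,250)). I'll zoom in with the predicted points marked, to check lateral alignment.

```bash
python3 - <<'E'
from h import *
s={}
A={n:np.mean([grab_frame(n) for _ in range(4)],0).astype(np.uint8) for n in("side","top")}
P=sense()["eef_pos"];print(P)
o={}
for n,(x0,y0) in(("side",(250,155)),("top",(212,240))):
    f=10;w=40
    im=cv2.resize(A[n][y0:y0+w,x0:x0+w],None,fx=f,fy=f,interpolation=2);im=cv2.convertScaleAbs(im,alpha=1.3,beta=-60)
    def dot(X,c):
        p=(proj(n,X)-[x0,y0]+.5)*f;cv2.circle(im,tuple(int(v) for v in p),3,c,-1)
    L=lambda x,y,z:P+us*x/1e3+left*y/1e3+nn*z/1e3
    dot(L(70,.5,-17.5),(0,0,255))
    for y in(-14,14):dot(L(60,y,-7.5),(255,0,0))   # housing front top corners
    for y in(-10,8):dot(L(80,y,-12.5),(255,0,255)) # crossbar inner top
    dot(base,(0,255,0));dot(base+nn*.026,(0,255,0))
    o[n]=im
cv2.imwrite("pics/zoom.png",np.hstack([o["side"],o["top"]]))
E
```

```text
[0.51951291 0.21783416 0.20653568]
```

View pics/zoom.png

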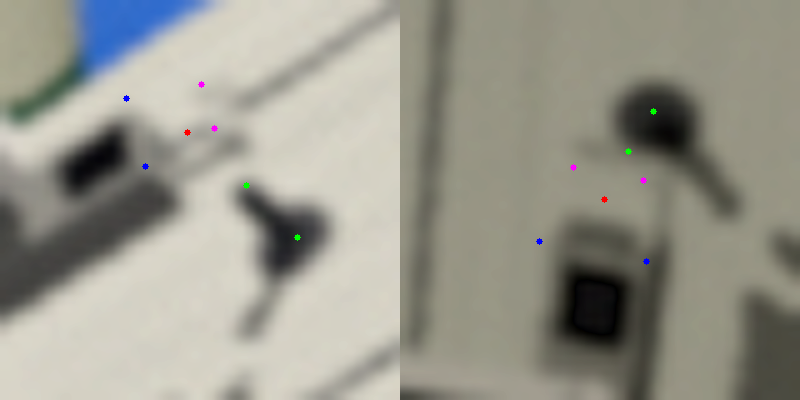

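```bash
python3 - <<'E'
from h import *
np.set_printoptions(precision=4,suppress=True)
P=sense()["eef_pos"]
def onp(n,p,h):
    o,d=ray(n,p);b=P+nn*h;X=o+d*(nn@(b-o))/(nn@d);return (X-P)@us*1000,(X-P)@left*1000
cs=lambda x,y:(250+x/10-.5,155+y/10-.5);ct=lambda x,y:(212+(x-400)/10-.5,240+y/10-.5)
for h in(-.0075,-.011): print(h,"window side",onp("side",cs(95,160),h),"window top",onp("top",ct(597,305),h),"front-near corner side",onp("side",cs(167,180),h),"right edge top",onp("top",ct(650,262),h))
print("rod mid top",onp("top",ct(662,205),-.0125),"crossbar mid top",onp("top",ct(612,153),-.0125),"crossbar/rod corner side",onp("side",cs(240,140),-.0125))
# window in lift picture
Q=np.array([.5299,-.2493,.1788]);y=np.radians(-28.24);uu=np.array([np.cos(y),np.sin(y),0]);n=np.array([-uu[1],uu[0],0])
d=onz("side",(268+433/6-.5,269+327/6-.5),.1713)-Q;print("lift window",d@uu*1e3,d@n*1e3)
d=onz("side",(304+291/8-.5,335+160/8-.5),.02)-np.array([.528,-.25,.02]);print("rest window",d@uu*1e3-8,d@n*1e3)
E
```

```text
-0.0075 window side (np.float64(46.10587579175821), np.float64(-0.38679822822706383)) window top (np.float64(44.99440052864705), np.float64(-2.486896595713108)) front-near corner side (np.float64(64.78778620928723), np.float64(-23.361230088668535)) right edge top (np.float64(60.059635171385295), np.float64(-14.95978112738214))
-0.011 window side (np.float64(44.53988749827694), np.float64(3.8505948244325157)) window top (np.float64(43.105618378673), np.float64(-1.7233941777102124)) front-near corner side (np.float64(63.304658299362465), np.float64(-19.22573615624891)) right edge top (np.float64(58.219211042277934), np.float64(-14.236315524254726))
rod mid top (np.float64(74.17558400099749), np.float64(-15.469954780792584)) crossbar mid top (np.float64(86.09550101167838), np.float64(-1.3406118123766801)) crossbar/rod corner side (np.float64(86.09555489681976), np.float64(-19.779931164635904))
lift window 45.98300092243459 -1.0341799587631242
rest window 45.42934725912296 -0.7319127330835812
```

The lateral offset is about 1–2 mm to the right, within the ±4 mm clearance. I'll shift 1.5 mm left and lower along the post.

```bash
python3 -m pendant '[[[0,1,0],[0,0,0]],[[0.5,2,0],[0,0,0]],[[3,2,-4],[0,0,0]],[[5,1,-8],[0,0,0]],[[7.5,1,-12],[0,0,0]],[[10,0,-16],[0,0,0]],[[12.5,0,-20],[0,0,0]],[[15,-0.5,-24],[0,0,0]],[[17,-1,-28],[0,0,0]],[[17,-1,-28],[0,0,0]]]'
cat > st.py <<'E'
from h import *
np.set_printoptions(precision=2,suppress=True)
s=sense();P=s["eef_pos"];d=P-base
print("h",(d@nn)*1e3-27.5,"hook-post along",d@us*1e3+70,"lat",d@left*1e3+.5,"F us,left,nn",s["ft_force"]@us,s["ft_force"]@left,s["ft_force"]@nn,s["width"],(Rt*Ro.from_quat(s["tool_rot"]).inv()).as_rotvec())
E
python3 st.py
```

```text
time_s: 9.68
eef_pos: [0.5366, 0.2164, 0.1774]
tool_rot: [0.739, 0.622, 0.166, 0.198]
ft_force: [-0.2, 0.0, -1.5]
width: 0.0394
finger_force: 29.7
h 10.267989782346248 hook-post along -0.7601170267200814 lat 0.48360773935935675 F us,left,nn -0.9292675641669482 -0.03148066162701704 -1.2167504688439053 0.039436763388780056 [ 0. -0.  0.]
```

```bash
python3 -m pendant '[[[0.5,0,-1],[0,0,0]],[[1,0,-2],[0,0,0]],[[1.5,0,-3],[0,0,0]],[[2,0,-4],[0,0,0]],[[2.5,0,-5],[0,0,0]],[[3,0,-6],[0,0,0]],[[3.5,-0.5,-6.5],[0,0,0]],[[4,-0.5,-7],[0,0,0]],[[4,-0.5,-7],[0,0,0]],[[4,-0.5,-7],[0,0,0]]]'
python3 st.py; python3 - <<'E'
from h import *
A={n:np.mean([grab_frame(n) for _ in range(4)],0).astype(np.uint8) for n in("side","top")}
cv2.imwrite("pics/low.png",np.hstack([cv2.convertScaleAbs(cv2.resize(A[n][y:y+40,x:x+40],None,fx=10,fy=10,interpolation=2),alpha=1.4,beta=-70) for n,x,y in(("side",255,160),("top",217,235))]))
E
```

```text
time_s: 10.52
eef_pos: [0.5405, 0.2162, 0.1714]
tool_rot: [0.739, 0.622, 0.166, 0.198]
ft_force: [0.1, -0.3, -1.2]
width: 0.0392
finger_force: 29.7
h 3.103502600383017 hook-post along -0.3985532424398599 lat 1.0393554437072863 F us,left,nn -0.4389662244937002 -0.28458546836581655 -1.1364344100753736 0.03921954884906557 [-0. -0.  0.]
```

View pics/low.png

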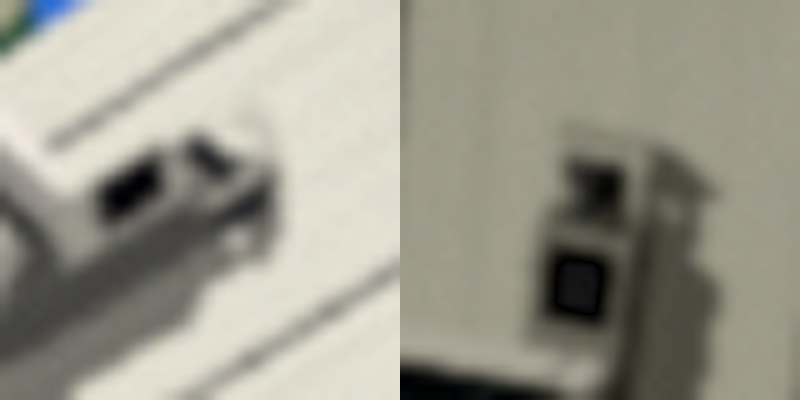

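The dark post now stands inside the hook frame (side crop (212,160), top crop (595,185)). I'll slide up-slope so the housing nears the post and settle on the face.

```bash
python3 -m pendant '[[[1,0,0],[0,0,0]],[[1.5,0,0],[0,0,0]],[[2,-0.5,0],[0,0,0]],[[2.5,-0.5,0],[0,0,0]],[[3,-0.5,0],[0,0,0]],[[3.5,-0.5,0],[0,0,0]],[[4,-0.5,0],[0,0,0]],[[4.5,-1,0],[0,0,0]],[[4.5,-1,0],[0,0,0]],[[4.5,-1,0],[0,0,0]]]'
python3 st.py
```

```text
time_s: 11.75
eef_pos: [0.5443, 0.2157, 0.1713]
tool_rot: [0.739, 0.623, 0.166, 0.197]
ft_force: [-12.2, 1.0, 7.6]
width: 0.0392
finger_force: 29.8
h 1.1288862718445998 hook-post along 2.8816413345698635 lat 1.1755643149866981 F us,left,nn -6.758569467314796 -1.1288569790098233 12.67151429997819 0.03919904824000398 [-0. -0. -0.]
```

```bash
python3 -m pendant '[[[0,0,0],[0,0,0]],[[0,0,0],[0,0,0]],[[0,0,0],[0,0,0]],[[0,0,0],[0,0,0]],[[0,0,0],[0,0,0]],[[0,0,0],[0,0,0]],[[0,0,0],[0,0,0]],[[0,0,0],[0,0,0]],[[0,0,0],[0,0,0]],[[0,0,0],[0,0,0]]]' 0.75
python3 st.py
```

```text
time_s: 12.58
eef_pos: [0.5451, 0.2152, 0.1715]
tool_rot: [0.739, 0.622, 0.166, 0.198]
ft_force: [-0.2, 0.7, 0.3]
width: 0.0706
finger_force: 0.0
h 0.831857055253991 hook-post along 3.6704173607578525 lat 0.8258992753411312 F us,left,nn -0.06886790967080264 0.6849287121276839 0.430794058849046 0.07056497466108036 [-0. -0.  0.]
```

```bash
python3 -m pendant '[[[-2,0,4],[0,0,0]],[[-5,1,9],[0,0,0]],[[-10,2,17],[0,0,0]],[[-15,2.5,26],[0,0,0]],[[-20,3.5,35],[0,0,0]],[[-30,5,52],[0,0,0]],[[-39,6.5,69],[0,0,0]],[[-49,8,87],[0,0,0]],[[-59,10,104],[0,0,0]],[[-69,12,121],[0,0,0]]]'
python3 -m pendant '[[[-15,-10,15],[0,0,0]],[[-30,-25,30],[0,0,0]],[[-45,-50,30],[0,0,0]],[[-60,-80,30],[0,0,0]],[[-60,-110,30],[0,0,0]],[[-60,-140,30],[0,0,0]],[[-60,-170,30],[0,0,0]],[[-60,-190,30],[0,0,0]],[[-60,-200,30],[0,0,0]],[[-60,-200,30],[0,0,0]]]'
python3 - <<'E'
from h import *
A={n:np.mean([grab_frame(n) for _ in range(4)],0).astype(np.uint8) for n in("side","top")}
cv2.imwrite("pics/end.png",np.hstack([cv2.resize(A[n][y:y+60,x:x+60],None,fx=6.6,fy=6.6,interpolation=2) for n,x,y in(("side",230,155),("top",205,235))]))
E
```

```text
time_s: 13.42
eef_pos: [0.4749, 0.2274, 0.2943]
tool_rot: [0.739, 0.622, 0.167, 0.197]
ft_force: [0.6, -0.2, 1.2]
width: 0.0706
finger_force: 0.0
time_s: 14.25
eef_pos: [0.4145, 0.0352, 0.323]
tool_rot: [0.739, 0.623, 0.166, 0.196]
ft_force: [-0.2, 0.5, -0.3]
width: 0.0706
finger_force: 0.0
```

View pics/end.png

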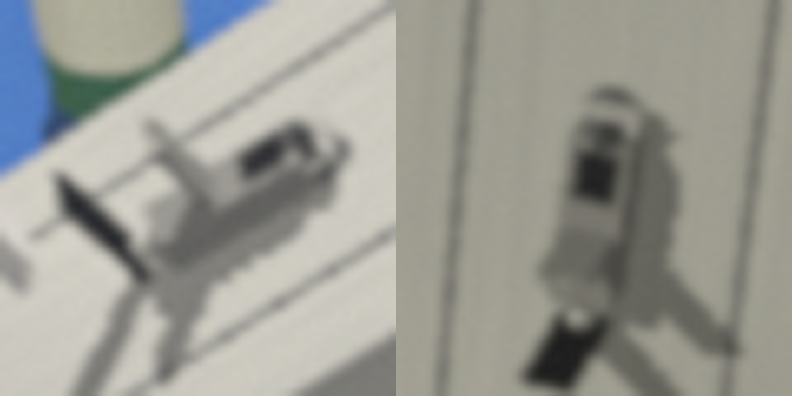

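The logger lies flat and parallel to the grooves, with the post caught between the housing and the crossbar (side crop (300,140), top crop (605,130)). I'm handing it in.

```bash
python3 -c "from plant import job_done;print(job_done())"
```

```text
the job is handed in; nothing more can be done
None
```

The logger is clipped onto the post, flat on the slope and straight below it in the last pictures. I handed the job in at about 15 s of the 48 s allowed, but no verdict came back; the arm kept clear of the bottle, bowl and funnel.

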